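Fit the return spring on the pot press rod

TASK

Thread the tall coil spring down over the bare rod of the pot press, hooked foot first, twisting it a little each way whenever it snags, until it sits fully home on the press bed; then put the thick steel cap ring over the rod end so that it lies flat on the spring, and let go. Work gently, never forcing a snagged spring down, and leave the other things on the table where they are.

Things in the scene. Friction and masses are not known exactly. Their poses are not given: they have to be found in the camera images.
- press: Pot press bed, fixed: grey plate 290 x 90 mm, 20 mm thick. Origin on the table under the axis of the bare rod; z up. +x runs along the plate to the aluminium pot former (60 mm wide, top 74 mm over the table, 100 mm away) and a second rod 195 mm away that already has its spring and cap (102 mm high). The plate reaches 40 mm behind the bare rod, 45 mm to each side.
- seat (a point): Point on the rod axis on top of the plate, 20 mm above the table, where the spring's foot must sit; axes as the press. More than 30 N of spring or cap against the press is too much.
- rod_tip (a point): Centre of the upper end of the bare upright rod, 12 mm thick, 100 mm above the table; axes as the press.
- upper_collar (a point): Centre of the top of the upper of two like collars fixed on the rod, 74 mm above the table; 24 mm across, 8 mm tall; axes as the press. The coils pass round it with about 2 mm to spare, but the spring's hook passes only through the collar's one slot, a wedge about 40 degrees wide (hook within about 6 degrees of its middle). Collars neither turn nor yield.
- lower_collar (a point): Centre of the top of the lower collar, 48 mm above the table; axes as the press. Seen from the rod, each collar's slot points towards press +x give or take up to 0.7 rad either way, differently for the two collars, and just where is not measured: it must be found by feel or by eye.
- spring: Tall steel coil spring standing on the table, 38 mm outside, 30 mm inside, 60 mm tall, 4 mm wire, flat ends, about 90 g, too stiff to give noticeably. Origin: centre of its underside, z up. Its lowest coil ends in a hook: a straight bit, 4 mm square, at the very bottom on the spring's +x side, pointing inwards, ending 9 mm from the axis. Can be gripped around the outside at any yaw.
- cap: Thick dark steel ring lying flat on the table, 40 mm outside, 16 mm bore, 22 mm tall, about 120 g. Origin: centre of its underside, z up. Belongs over the rod end, lying on the spring, its underside then 80 mm above the table.
- short_spring: Bystander: short thin spring, 29 mm outside, 30 mm tall, no hook. Origin: centre of underside.
- washer: Bystander: big flat washer, 64 mm across, 8 mm thick. Origin: centre of underside.
- pot: Bystander: single brown pot, 64 mm wide, 60 mm tall. Origin: centre of underside.
- pot_stack: Bystander: stack of brown pots, 64 mm wide, about 120 mm tall. Origin: centre of underside.
- jar: Bystander: clear jar with red lid, 72 mm wide, 110 mm tall. Origin: centre of underside.
- bottle: Bystander: green bottle, 60 mm wide, 200 mm tall. Origin: centre of underside.
- wrench: Bystander: wrench lying flat near the robot. Origin: centre of underside.

How it is judged (in metres and radians):
On the way:
1. the spring is threaded past both collars and its foot sits fully home on the press bed (horizontal distance between spring and seat below 0.005 m and z of spring in the frame of seat below 0.004 m and angle between spring's own z axis and vertical below 0.1 rad), for 0.2 s.
At the end, for the whole second after the job is handed in: The spring stands upright (within 0.1 rad) around the bare rod, centred within 5 mm, its foot within 4 mm of the press bed; the cap is around the rod, centred within 5 mm, lying flat (within 0.12 rad) on the spring, its underside 60 mm (give or take 4 mm) above the bed; both at rest and released (all of step 1 and z of spring in the frame of seat above -0.003 m and horizontal distance between cap and seat below 0.005 m and z of cap in the frame of seat between 0.056 and 0.064 m and angle between cap's own z axis and vertical below 0.12 rad and linear speed of each of spring, cap below 0.02 m/s); the robot touches nothing.
It fails at once if the spring is pressed or pushed on the press with more than 30 N (contact force between spring and press above 30 N).
It fails at once if the cap is pressed on the press or the spring with more than 30 N (contact force between cap and press above 30 N or contact force between cap and spring above 30 N).
It fails at once if a bystander is moved more than 30 mm (distance of any of short_spring, washer, pot, pot_stack, jar, bottle, wrench from where it was at the start of the episode above 0.03 m).
It also fails if it takes over 72 s, if anything falls off the work surface, if the arm or the gripper's body presses on something with over 40 N, if the wrist force passes 120 N, or if a joint passes its speed limit or range.

ROBOT

A 7-joint arm with a two-finger parallel gripper is mounted at the origin on the work surface. World frame = base frame: x ahead of the robot, y to its left, z up, the work surface at z = 0. Lengths are in m, angles in degrees, forces in N, time in s.
With the tool pointing down it reaches from about 0.425 to 0.875 m from the base axis. Payload 4.7 kg.
Tool frame: the origin (TCP) lies at the very end of the fingers, on their centre line; the grasp point (between the pads) lies 19 mm behind it; z points along the fingers, y is the direction in which the jaws open and shut (so a half turn about z gives the same grasp; the last joint's range is limited). The gripper opens to 87 mm and grips with 3 to 60 N. Pads are 19 mm wide; open, the fingers measure 117 mm over their backs; the gripper's body (75 mm by 190 mm) begins 51 mm behind the grasp point.
Start: joints at [-74.421, 18.392, -4.016, 83.108, 1.295, 78.541, -3.26], TCP at [0.166, 0.629, 0.223] pointing down, gripper open.
Joint ranges: [-163.93, 163.93], [-17.29, 119.83], [-79.2, 71.16], [3.27, 140.29], [-89.18, 269.18], [5.43, 117.66], [-154.24, 154.24]. Speed limits (degrees/s): [147.25, 147.25, 180, 180, 180, 180, 180].

INTERFACE

Orientations are given as [roll, pitch, yaw] about the fixed x, y, z axes, in that order (R = Rz(yaw) Ry(pitch) Rx(roll)).
In Python, from cell import monitor, imaging, ticket, spot_in, pinpoint gives the robot as it stands.
- The arm moves only by the tool servo_tool, never from a script. Its argument "targets" is a list of rows, each a list of 5 numbers: the opening in per cent of the stroke, from 0 (shut) to 100 (fully open), then the shift along the tool's x, y, z in m, then the turn about the tool's z in rad. In form: [[grip, dx, dy, dz, turn], ...]. A call has 1 to 5 rows; each row is the pose to reach, as a shift and turn from the pose commanded when the call began, along the tool's axes at that moment; what a row does not reach only later rows make up. A row lasts 1/8 s, in which the tool goes at most 62.5 mm and 10.7 degrees, less where a joint would pass 70% of its speed; a pose out of reach is approached as far as the arm can. A call with a gripper value outside its range is refused whole. The fingers move at their own pace and stop on an object; "grip_force" is the grip in N (left out, the last holds). Time passes only in rows, so rows that repeat a pose let the fingers close. It gives the time, the measured TCP pose, the force and the opening at its end, in the units of the state.
- monitor.get_obs(): the state, without advancing time (a new reading comes with each control period).
- imaging.read_camera(name): name is "side" or "top"; returns a dict with "frame" (480x640x3 uint8, blue, green, red), "depth" (480x640 float32, m along the optical axis (not along the pixel's ray), 0 where there is no reading), "K" (3x3 intrinsics, pixels), "world_from_camera" (4x4, takes a point from camera to world coordinates). Camera axes: x right, y down, z forward; pixel columns grow to the right and rows downward; lengths in m; the calibration is good to about 2 mm. A picture is of the moment at which its call begins.
- ticket.sign_off(): hands the job in, once; it reports no verdict.
Trained networks look in the newest picture that a camera, given by its name, has taken for a name from the list of things; names that differ only in an ending like _2 or _b are one class to them, and where a whole thing is asked for, a point or a joint stands for the part that bears it (a point fixed in the world has none). Each returns a list of dicts, best first, with "confidence" (0 to 1); they miss things now and then, are a little off and sometimes report something else, mostly with a low value. They report only what shows in the picture. A call takes as long as a camera call.
- spot_in(camera, label): "at" ([column, row] in pixels, amid what is visible of it).
- pinpoint(camera, label): "at" ([column, row] in pixels: a listed point, or the origin of a listed thing).
The state is a dict: "time_s": time; "qpos": joint angles; "joint_velocities": joint speeds; "effort": joint torques, N m; "tool_pos": TCP position; "tool_rot": TCP orientation; "force": force on the tool from outside, world axes, zero at the start; "wrist_torque": the same for the moment, N m; "grip_width": finger opening in m.
Only numpy, scipy, OpenCV 4.12 (cv2) and the standard library are available. Lean on these libraries where they do the work, as an engineer would, in place of code of your own. Each camera call takes 0.05 s, during which the arm holds its last target.

## Working session

There is one attempt and no reset: what is moved stays moved. The work goes in short steps, Python scripts to look and compute and a tool call to move; the robot and the scene stay as the last step left them, time stands still between calls to the robot, and variables do not carry over. Pictures are saved under pics/ and viewed, and the job is handed in when it is done.

Besides the shell and the picture viewer there is one more tool, called after "Request:" in YAML: its name, and indented under it one key for each argument. servo_tool: Moves the arm, as the interface text tells. Its arguments: {"type":"object","properties":{"targets":{"type":"array","items":{"type":"array","items":{"type":"number"}}},"grip_force":{"type":"number"}},"required":["targets"]}

```bash
mkdir -p pics; ls; cat > h.py <<'E'
import numpy as np, cv2
from cell import monitor, imaging, ticket, spot_in, pinpoint
def shot(n,name=None):
    r=imaging.read_camera(n)
    if name: cv2.imwrite(f'pics/{name}.png',r['frame'])
    return r
def pix(r,p,d=None):
    u,v=p
    if d is None:
        w=r['depth'][int(v)-1:int(v)+2,int(u)-1:int(u)+2]; w=w[w>0]; d=np.median(w) if w.size else 0
    c=np.linalg.inv(r['K'])@[u,v,1]*d
    return (r['world_from_camera']@[*c,1])[:3]
def onz(r,p,z):
    T=r['world_from_camera']; d=T[:3,:3]@np.linalg.inv(r['K'])@[p[0],p[1],1]; o=T[:3,3]
    return o+d*(z-o[2])/d[2]
def proj(r,P):
    T=np.linalg.inv(r['world_from_camera']); c=T[:3,:3]@P+T[:3,3]; q=r['K']@c; return q[:2]/q[2]
E
python3 - <<'E'
from h import *
o=monitor.get_obs(); print(o)
for n in ('side','top'):
    r=shot(n,n+'0'); print(n,r['K'].round(1).tolist(),r['world_from_camera'].round(3).tolist())
    for l in ['spring','cap','press','seat','rod_tip','upper_collar','lower_collar','short_spring','washer','pot','pot_stack','jar','bottle','wrench']:
        for k,f in(('s',spot_in),('p',pinpoint)):
            a=f(n,l)[:2]
            print(l,k,[(np.round(x['at'],1).tolist(),round(x['confidence'],2),pix(r,x['at']).round(3).tolist()) for x in a])
E
```

```text
pics
{'time_s': 0.0, 'qpos': array([-74.42179367,  18.43905315,  -4.01638286,  83.17511943,
         1.2962594 ,  78.54137778,  -3.25962007]), 'joint_velocities': array([ 0.06393811,  0.01021664, -0.08292021,  0.06424316, -0.19297397,
       -0.13161092, -0.03559829]), 'effort': array([-4.48854435e-04, -4.91285455e+01, -4.04097615e-01, -3.12529778e+01,
       -6.39441842e-02,  4.39861254e-02,  1.96945653e-04]), 'tool_pos': array([0.16562001, 0.62796688, 0.22145982]), 'tool_rot': array([-1.79889768e+02,  6.77017609e-03,  1.65232994e+02]), 'force': array([0.28617551, 0.39811409, 0.50300026]), 'wrist_torque': array([ 0.01889812, -0.05070915,  0.00774367]), 'grip_width': 0.08704241418312432}
side [[504.6, 0.0, 311.0], [0.0, 504.6, 241.3], [0.0, 0.0, 1.0]] [[0.95, -0.225, 0.218, 0.228], [-0.313, -0.671, 0.671, -0.943], [-0.005, -0.706, -0.708, 1.111], [0.0, 0.0, 0.0, 1.0]]
spring s [([320.1, 339.3], 0.49, [0.476, -0.25, 0.016])]
spring p [([322.1, 347.4], 0.5, [0.47, -0.284, 0.031])]
cap s [([302.4, 168.8], 0.54, [0.628, 0.375, 0.077])]
cap p [([257.9, 223.9], 0.55, [0.43, 0.221, 0.017]),
[... 3008 characters left out ...]
ot s [([494.1, 237.6], 0.71, [0.55, -0.429, 0.002])]
pot p [([486.7, 236.4], 0.55, [0.553, -0.408, 0.005]), ([233.4, 208.6], 0.19, [0.62, 0.268, 0.006])]
pot_stack s [([497.6, 190.5], 0.97, [0.648, -0.4, 0.118])]
pot_stack p [([484.6, 197.4], 0.65, [0.645, -0.387, 0.061])]
jar s [([172.8, 200.1], 0.7, [0.617, 0.398, 0.11]), ([236.7, 277.6], 0.45, [0.435, 0.25, 0.019])]
jar p [([176.4, 202.0], 0.84, [0.613, 0.391, 0.104])]
bottle s [([141.4, 256.2], 0.95, [0.474, 0.455, 0.137])]
bottle p [([154.5, 260.5], 0.96, [0.471, 0.445, 0.076])]
wrench s [([322.5, 307.6], 0.95, [0.361, 0.027, 0.004]), ([314.8, 205.8], 0.61, [0.615, 0.049, 0.072])]
wrench p [([320.7, 300.1], 0.82, [0.38, 0.032, -0.001])]
```

```bash
python3 - <<'E'
import cv2
t=cv2.imread('pics/top0.png'); s=cv2.imread('pics/side0.png')
def crop(i,u,v,w,k,h=None):
    h=h or w
    return cv2.resize(i[v-h:v+h,u-w:u+w],None,fx=k,fy=k,interpolation=cv2.INTER_CUBIC)
def save(n,l): cv2.imwrite(n,cv2.hconcat(l))
save('pics/c_rod.png',[crop(t,317,238,20,10),crop(s,305,246,20,10)])
save('pics/c_spr.png',[crop(t,431,267,20,10),crop(s,320,339,20,10)])
save('pics/c_cap.png',[crop(t,240,277,20,10),crop(s,258,222,20,10)])
E
```

```text
(no output)
```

View pics/side0.png

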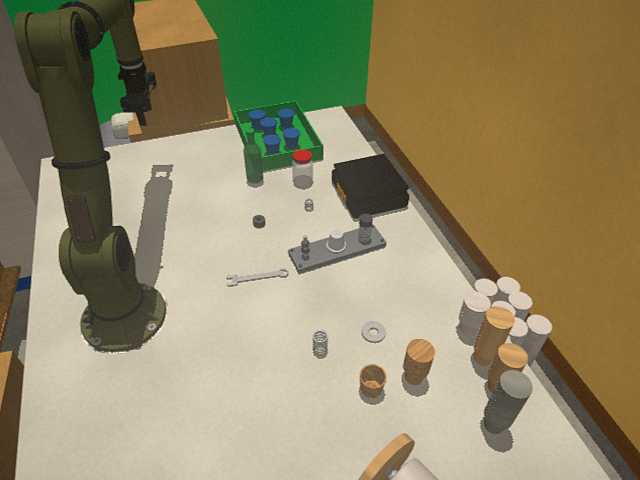

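View pics/top0.png

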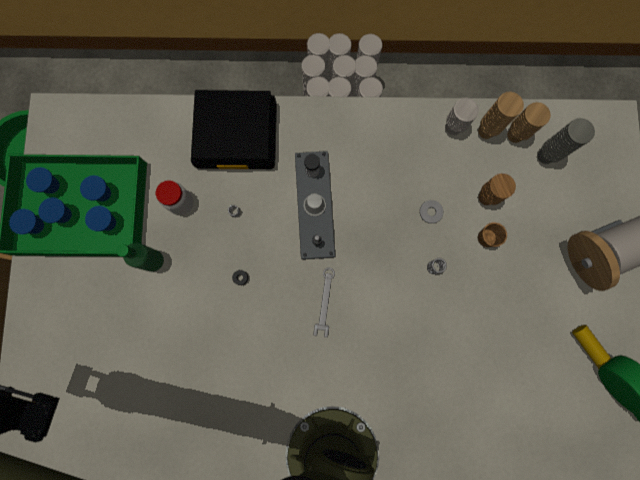

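```bash
ls pics
```

```text
c_cap.png
c_rod.png
c_spr.png
side0.png
top0.png
```

View pics/c_rod.png

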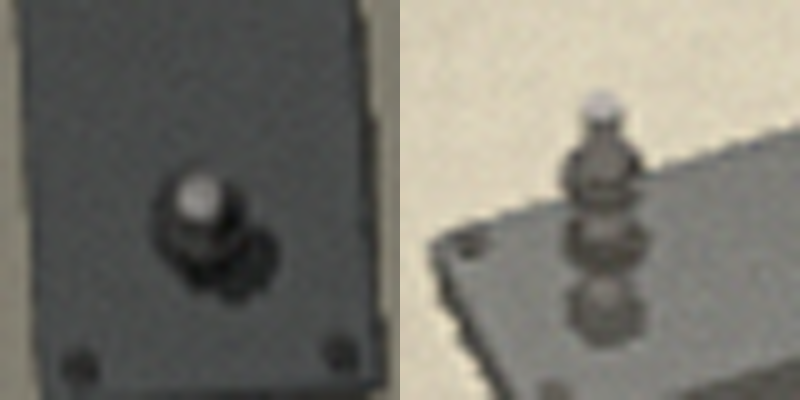

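View pics/c_spr.png

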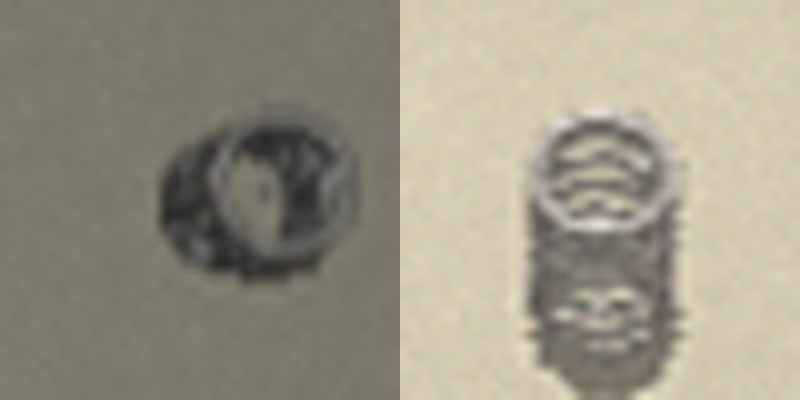

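View pics/c_cap.png

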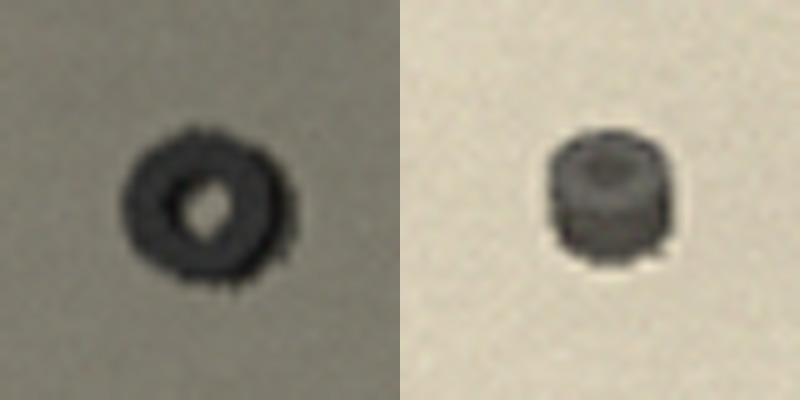

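```bash
cat > m.py <<'E'
from h import *
S=[shot('side') for _ in range(6)]; T=[shot('top') for _ in range(6)]
for n,L in(('side',S),('top',T)):
    f=np.mean([x['frame'].astype(float) for x in L],0)
    d=np.array([x['depth'] for x in L]); d=np.where(d>0,d,np.nan); 
    np.savez(n+'.npz',frame=f,depth=np.nanmedian(d,0),K=L[0]['K'],world_from_camera=L[0]['world_from_camera'])
print(monitor.get_obs()['time_s'])
E
python3 m.py
cat > crop.py <<'E'
import sys; from h import *
def big(r,u,v,w,k,marks=()):
    f=r['frame'].astype(np.float32)[v-w:v+w,u-w:u+w]
    lo,hi=np.percentile(f,1),np.percentile(f,99); f=np.clip((f-lo)/(hi-lo)*255,0,255)
    f=cv2.resize(f,None,fx=k,fy=k,interpolation=cv2.INTER_CUBIC).clip(0,255).astype(np.uint8)
    for p,c in marks:
        cv2.circle(f,(int((p[0]-u+w+.5)*k),int((p[1]-v+w+.5)*k)),2,c,-1)
    return f
def ring(r,c,rad,z,col,n=24):
    return [(proj(r,np.array([c[0]+rad*np.cos(a),c[1]+rad*np.sin(a),z])),col) for a in np.linspace(0,2*np.pi,n,endpoint=False)]
E
python3 - <<'E'
from crop import *
s=dict(np.load('side.npz'));t=dict(np.load('top.npz'))
# triangulation from hand-picked
def tri(p,q):
    P=[];
    A=[];b=[]
    for r,x in((t,p),(s,q)):
        W=r['world_from_camera'];d=W[:3,:3]@np.linalg.inv(r['K'])@[*x,1];d/=np.linalg.norm(d);M=np.eye(3)-np.outer(d,d);A.append(M);b.append(M@W[:3,3])
    x=np.linalg.solve(sum(A),sum(b)); 
    return x.round(4)
print('tip',tri((316.5,239.0-1+.0-.0-1+.5-.0),(304.8,235.8)))
for n,(a,za,b) in {'spring':((438.8,265.1),.06,(319.6,335.8)),'cap':((240.5,277.0),.022,(258,218.3))}.items():
    print(n,tri(a,b),onz(t,a,za).round(4),onz(s,b,za).round(4))
print(onz(t,(316.5,237.2),.1).round(4),onz(s,(304.8,235.8),.1).round(4))
cv2.imwrite('pics/b1.png',cv2.hconcat([big(t,317,238,12,16),big(s,305,246,12,16)]))
cv2.imwrite('pics/b2.png',cv2.hconcat([big(t,435,265,12,16),big(s,320,340,12,16)]))
E
```

```text
3.5
tip [0.5297 0.0439 0.0983]
spring [ 0.469  -0.2652  0.0567] [ 0.4684 -0.2643  0.06  ] [ 0.4684 -0.2673  0.06  ]
cap [0.4356 0.2391 0.0246] [0.4364 0.2394 0.022 ] [0.4355 0.2419 0.022 ]
[0.5296 0.044  0.1   ] [0.5297 0.0423 0.1   ]
```

View pics/b1.png

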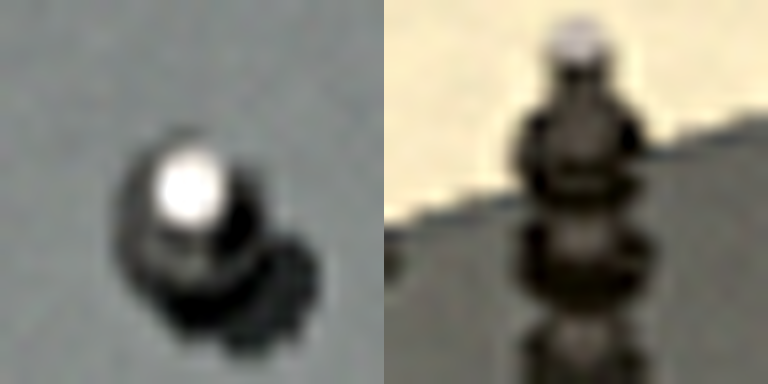

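View pics/b2.png

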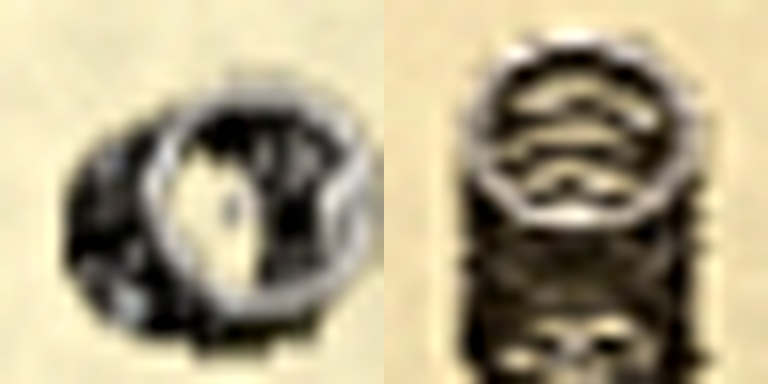

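```bash
python3 - <<'E'
from crop import *
s=dict(np.load('side.npz'));t=dict(np.load('top.npz'))
c=np.array([.4687,-.2655])
print(onz(t,(437,265.5),.003)[:2]-c)
import math
def hooks(r):
    m=[]
    for k in range(12):
        a=math.radians(30*k); col=(0,0,255) if k==0 else ((0,255,0) if k==3 else (255,0,0))
        m.append((proj(r,np.array([c[0]+.009*np.cos(a),c[1]+.009*np.sin(a),.004])),col))
    return m
ct=onz(t,(438.8,265.1),.06)[:2]; c=ct; print(c)
A=big(t,435,265,12,24,hooks(t)+ring(t,c,.019,.06,(0,255,255))+ring(t,c,.019,.0,(255,255,0)))
c=onz(s,(319.6,335.8),.06)[:2]; print(c)
B=big(s,320,345,12,24,hooks(s)+ring(s,c,.019,.06,(0,255,255))+ring(s,c,.019,.0,(255,255,0)))
cv2.imwrite('pics/b3.png',cv2.resize(cv2.hconcat([A,B]),(800,400)))
c=onz(t,(316.5,237.2),.1)[:2]
m=[]
for z in(.074,.048):m+=ring(t,c,.012,z,(0,255,255))
m+=[(proj(t,np.array([c[0]+q,c[1],.074])),(0,0,255)) for q in (.009,.012)]
A=big(t,317,238,12,24,m)
c=onz(s,(304.8,235.8),.1)[:2];m=[]
for z in(.074,.066,.048,.04):m+=ring(s,c,.012,z,(0,255,255))
m+=[(proj(s,np.array([c[0]+q,c[1],.074])),(0,0,255)) for q in (.009,.012)]
B=big(s,305,246,12,24,m)
cv2.imwrite('pics/b4.png',cv2.resize(cv2.hconcat([A,B]),(800,400)))
# plate yaw
f=t['frame'].mean(2)
print(onz(t,(313,202),.074))
for l in((296,152),(328,152),(335,257),(302,259)): print(onz(t,l,.02).round(4))
E
```

```text
[ 0.00483317 -0.00833529]
[ 0.46838334 -0.26434402]
[ 0.468412   -0.26733681]
[0.62436287 0.05412586 0.074     ]
[0.7754 0.1026 0.02  ]
[0.7764 0.0163 0.02  ]
[ 0.4912 -0.0042  0.02  ]
[0.485  0.0817 0.02  ]
```

View pics/b3.png

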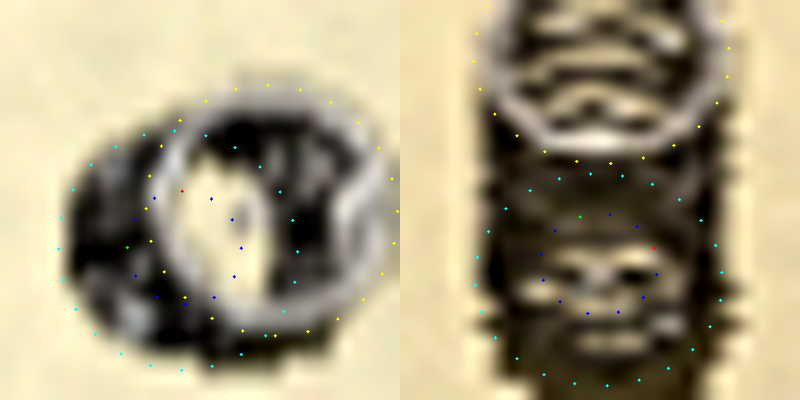

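View pics/b4.png

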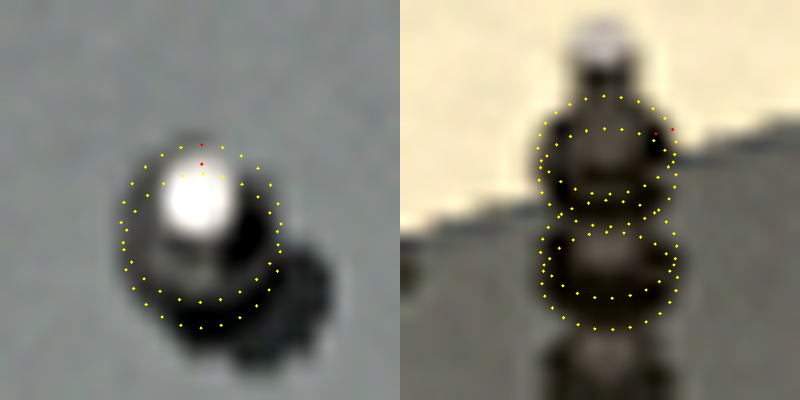

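```bash
cat > g.py <<'E'
import sys,math
# usage g.py cx cy cz cyaw  tx ty tz tyaw
a=list(map(float,sys.argv[1:])); 
c,t=a[:4],a[4:]
p=math.radians(c[3]);dx,dy=t[0]-c[0],t[1]-c[1]
print('shift',round(math.cos(p)*dx+math.sin(p)*dy,4),round(math.sin(p)*dx-math.cos(p)*dy,4),round(c[2]-t[2],4),'turn',round(-math.radians(t[3]-c[3]),3))
E
python3 g.py .166 .629 .223 165.2 .40 .36 .223 100
```

```text
shift -0.295 -0.2003 0.0 turn 1.138
```

Request:
servo_tool:
  targets:
    - [100, -0.059, -0.04, 0, 0.18]
    - [100, -0.118, -0.08, 0, 0.36]
    - [100, -0.177, -0.12, 0, 0.54]
    - [100, -0.236, -0.16, 0, 0.72]
    - [100, -0.295, -0.2, 0, 0.9]
  grip_force: 20

```text
time_s: 4.12
tool_pos: [0.3724, 0.3914, 0.223]
tool_rot: [179.9, -0.0, 113.3]
force: [0.4, 0.4, -1.5]
grip_width: 0.087
```

```bash
python3 -c "
from h import *
o=monitor.get_obs();print(o)"; python3 g.py .4003 .3602 .223 113.6 .52 .07 .223 60
```

```text
{'time_s': 4.125, 'qpos': array([-59.53293382,   4.82437149,  10.94174763,  99.26912856,
        -0.95384485,  75.93245909, -25.07183064]), 'joint_velocities': array([ 25.99548096,  -9.28809357,  26.53535669,  10.28266566,
        -0.88620264,  -1.13097805, -29.65320153]), 'effort': array([ -2.74790145, -35.18452048,  -1.01317361, -30.62766552,
        -0.13280862,   0.31326567,   0.53814026]), 'tool_pos': array([0.3723536 , 0.39140387, 0.22295435]), 'tool_rot': array([ 1.79947372e+02, -3.65625051e-02,  1.13326354e+02]), 'force': array([ 0.38809393,  0.42200246, -1.51323072]), 'wrist_torque': array([-0.0691184 , -0.04590713,  0.04704131]), 'grip_width': 0.08701696829406406}
shift -0.3139 -0.0065 0.0 turn 0.935
```

Request:
servo_tool:
  targets:
    - [100, -0.06, -0.001, 0, 0.18]
    - [100, -0.12, -0.002, 0, 0.36]
    - [100, -0.18, -0.004, 0, 0.54]
    - [100, -0.24, -0.005, 0, 0.72]
    - [100, -0.3, -0.006, 0, 0.9]

```text
time_s: 4.75
tool_pos: [0.4866, 0.1141, 0.223]
tool_rot: [180.0, -0.1, 61.8]
force: [1.1, 0.3, -0.3]
grip_width: 0.0871
```

```bash
python3 -c "
import math
p=math.radians(113.6);x,y=.4003-.3*math.cos(p)-.006*math.sin(p), .3602-.3*math.sin(p)+.006*math.cos(p);print(x,y)"; python3 g.py .515 .083 .223 62 .469 -.2655 .223 31
```

```text
0.5149065333896949 0.08288908693598679
shift -0.3293 0.123 0.0 turn 0.541
```

Request:
servo_tool:
  targets:
    - [100, -0.06, 0.022, 0, 0.11]
    - [100, -0.12, 0.044, 0, 0.22]
    - [100, -0.18, 0.066, 0, 0.33]
    - [100, -0.24, 0.088, 0, 0.44]
    - [100, -0.3, 0.11, 0, 0.54]

```text
time_s: 5.38
tool_pos: [0.4434, -0.1957, 0.223]
tool_rot: [180.0, -0.1, 31.0]
force: [0.9, 0.4, 0.2]
grip_width: 0.0873
```

Request:
servo_tool:
  targets:
    - [100, 0, 0, 0, 0]
    - [100, 0, 0, 0, 0]

```text
time_s: 5.62
tool_pos: [0.4439, -0.1932, 0.2226]
tool_rot: [-180.0, -0.0, 31.2]
force: [0.1, 1.5, -0.2]
grip_width: 0.0871
```

```bash
 python3 g.py .444 -.193 .223 31.2 .469 -.2655 .029 31.2
```

```text
shift -0.0162 0.075 0.194 turn -0.0
```

Request:
servo_tool:
  targets:
    - [100, -0.011, 0.05, 0.03, 0]
    - [100, -0.016, 0.075, 0.08, 0]
    - [100, -0.016, 0.075, 0.13, 0]
    - [100, -0.016, 0.075, 0.165, 0]
    - [100, -0.016, 0.075, 0.194, 0]

```text
time_s: 6.25
tool_pos: [0.4693, -0.2634, 0.0262]
tool_rot: [-179.9, 0.0, 31.4]
force: [1.1, -0.0, 0.1]
grip_width: 0.0867
```

Request:
servo_tool:
  targets:
    - [50, 0, 0, 0, 0]
    - [42, 0, 0, 0, 0]
    - [30, 0, 0, 0, 0]
    - [30, 0, 0, 0, 0]
  grip_force: 15

```text
time_s: 6.75
tool_pos: [0.4699, -0.2663, 0.0296]
tool_rot: [179.9, -0.1, 31.2]
force: [-0.2, -0.1, 0.2]
grip_width: 0.0551
```

Request:
servo_tool:
  targets:
    - [30, 0, 0, 0, 0]
    - [30, 0, 0, 0, 0]
    - [30, 0, 0, 0, 0]

```text
time_s: 7.12
tool_pos: [0.4691, -0.2661, 0.0288]
tool_rot: [-180.0, -0.0, 31.2]
force: [-0.8, 1.8, 2.3]
grip_width: 0.0361
```

```bash
 python3 - <<'E'
from h import *
r=shot('top','g1t'); r2=shot('side','g1s'); o=monitor.get_obs(); print(o['grip_width'],o['time_s'],o['force'],o['tool_pos'])
def crop(i,u,v,w,k): return cv2.resize(i[v-w:v+w,u-w:u+w],None,fx=k,fy=k,interpolation=cv2.INTER_CUBIC)
cv2.imwrite('pics/g1.png',cv2.hconcat([crop(r['frame'],435,265,40,5),crop(r2['frame'],320,340,40,5)]))
E
```

```text
0.03633899078140509 7.225 [-0.4266106   2.07619752  4.20637011] [ 0.46909464 -0.26615356  0.02877184]
```

View pics/g1.png

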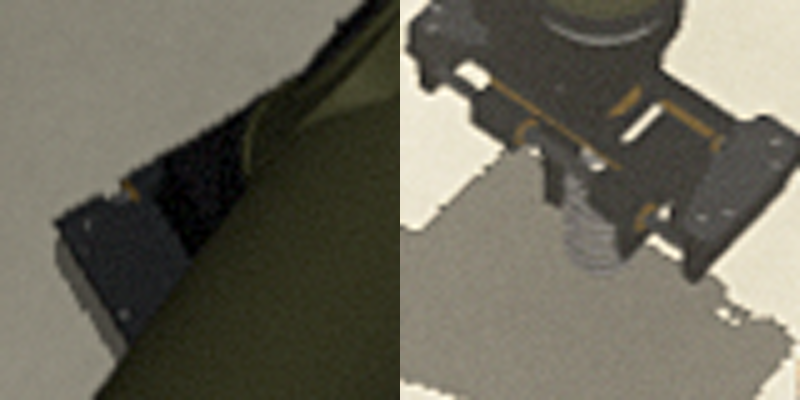

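Request:
servo_tool:
  targets:
    - [30, 0, 0, -0.03, 0]
    - [30, 0, 0, -0.08, 0]
    - [30, 0, 0, -0.12, 0]
    - [30, 0, 0, -0.15, 0]
    - [30, 0, 0, -0.15, 0]

```text
time_s: 7.85
tool_pos: [0.4702, -0.267, 0.1804]
tool_rot: [179.8, -0.2, 31.2]
force: [0.6, 0.3, -1.8]
grip_width: 0.0364
```

```bash
 python3 g.py .469 -.266 .179 31.2 .529 .043 .179 41
```

```text
shift 0.2114 -0.2332 0.0 turn -0.171
```

Request:
servo_tool:
  targets:
    - [30, 0.03, -0.033, 0, -0.03]
    - [30, 0.072, -0.079, 0, -0.06]
    - [30, 0.114, -0.125, 0, -0.09]
    - [30, 0.156, -0.172, 0, -0.12]
    - [30, 0.19, -0.21, 0, -0.17]

```text
time_s: 8.48
tool_pos: [0.522, 0.0146, 0.1768]
tool_rot: [-179.9, 0.1, 41.1]
force: [0.9, -1.4, -1.5]
grip_width: 0.0365
```

Request:
servo_tool:
  targets:
    - [30, 0, 0, 0, 0]
    - [30, 0, 0, 0, 0]

```text
time_s: 8.72
tool_pos: [0.522, 0.011, 0.1771]
tool_rot: [-180.0, 0.2, 40.9]
force: [-0.4, -0.8, -1.7]
grip_width: 0.0364
```

```bash
 python3 - <<'E'
from h import *
r2=shot('side','g2s'); o=monitor.get_obs(); print(o['grip_width'],o['time_s'],o['force'],o['wrist_torque'],o['tool_pos'],o['tool_rot'],o['qpos'])
def crop(i,u,v,w,k): return cv2.resize(i[v-w:v+w,u-w:u+w],None,fx=k,fy=k,interpolation=cv2.INTER_CUBIC)
cv2.imwrite('pics/g2.png',crop(r2['frame'],305,220,40,10))
E
```

```text
0.03625689817017187 8.775 [-0.15365094 -0.86026861 -1.10082135] [-0.12122857  0.13702972 -0.05006197] [0.52211187 0.01016432 0.17743873] [-1.79981635e+02  1.23795480e-01  4.07782110e+01] [-42.56211003   4.64261754  40.71338801 105.8781603   -3.13897403
  70.7344429  -50.12133924]
```

View pics/g2.png

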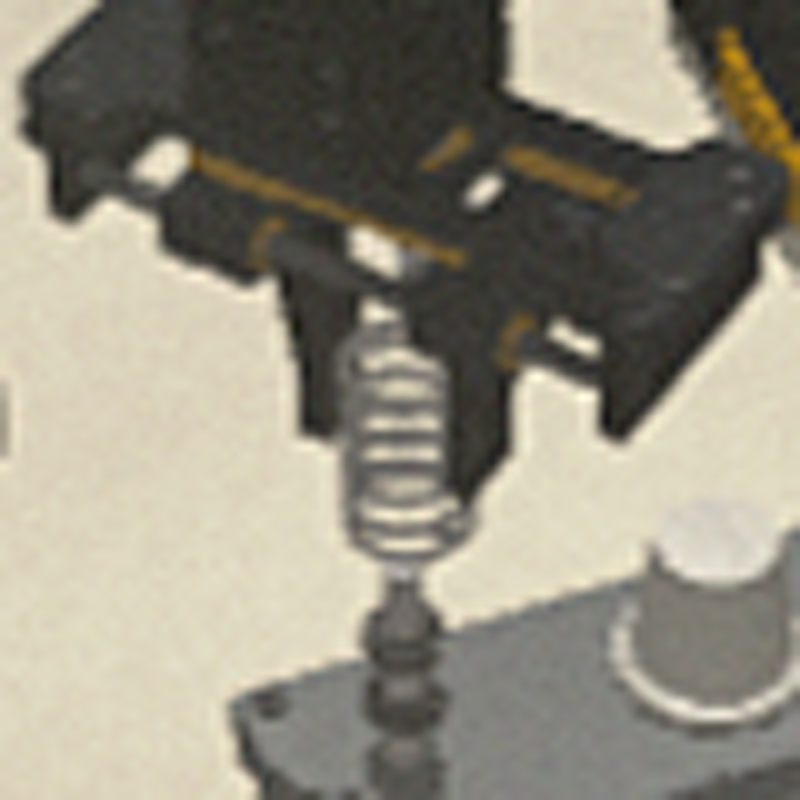

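```bash
 python3 - <<'E'
from crop import *
o=monitor.get_obs(); r=shot('side'); c=o['tool_pos']-[0,0,.0288]
for a in range(-120,121,20):
    print(a,[((proj(r,c+[q*np.cos(np.radians(a)),q*np.sin(np.radians(a)),.002])-[265,180]+.5)*10).round(0).tolist() for q in(.009,.013,.017)])
print('c',((proj(r,c)-[265,180]+.5)*10), ((proj(r,c+[0,0,.06])-[265,180]+.5)*10))
cv2.imwrite('pics/g3.png',big(r,308,228,14,28))
E
python3 g.py .522 .011 .177 41 .529 .043 .177 41
```

```text
-120 [[403.0, 538.0], [400.0, 548.0], [397.0, 558.0]]
-100 [[414.0, 538.0], [416.0, 548.0], [419.0, 558.0]]
-80 [[425.0, 535.0], [432.0, 544.0], [439.0, 553.0]]
-60 [[434.0, 530.0], [445.0, 537.0], [456.0, 544.0]]
-40 [[440.0, 524.0], [454.0, 527.0], [468.0, 531.0]]
-20 [[443.0, 516.0], [457.0, 516.0], [472.0, 516.0]]
0 [[441.0, 508.0], [455.0, 505.0], [469.0, 502.0]]
20 [[436.0, 501.0], [447.0, 495.0], [459.0, 489.0]]
40 [[427.0, 496.0], [435.0, 487.0], [443.0, 479.0]]
60 [[417.0, 493.0], [420.0, 483.0], [423.0, 474.0]]
80 [[406.0, 493.0], [404.0, 483.0], [402.0, 473.0]]
100 [[395.0, 495.0], [388.0, 487.0], [381.0, 478.0]]
120 [[386.0, 500.0], [375.0, 494.0], [364.0, 487.0]]
c [410.08499312 520.54748382] [407.29561254 358.36861304]
shift 0.0263 -0.0196 0.0 turn -0.0
```

View pics/g3.png

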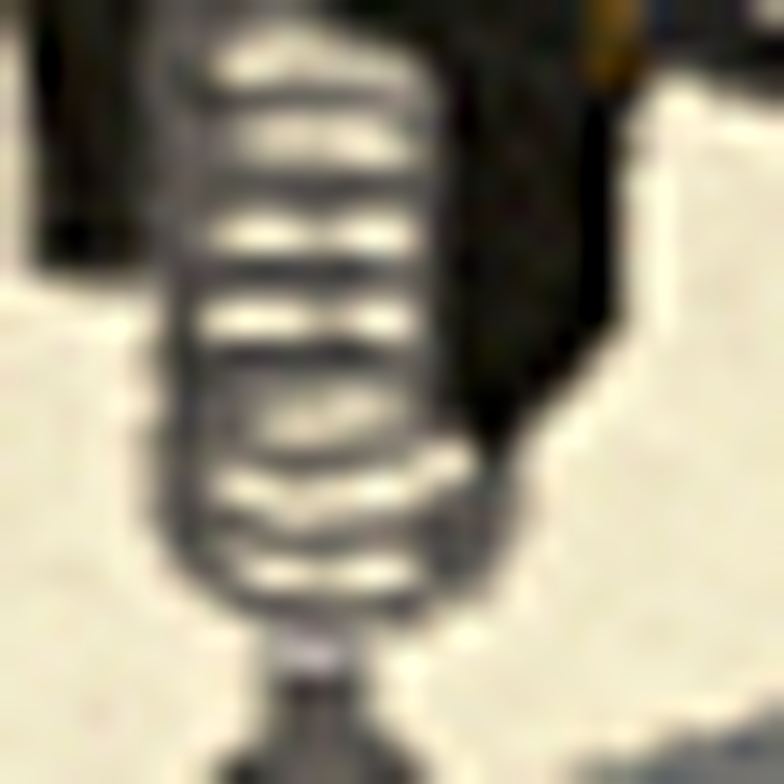

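Request:
servo_tool:
  targets:
    - [30, 0.013, -0.01, 0, 0]
    - [30, 0.026, -0.0195, 0, 0]
    - [30, 0.026, -0.0195, 0.02, 0]
    - [30, 0.026, -0.0195, 0.038, 0]
    - [30, 0.026, -0.0195, 0.038, 0]

```text
time_s: 9.45
tool_pos: [0.5285, 0.0437, 0.1389]
tool_rot: [-179.9, 0.2, 40.9]
force: [0.7, 0.1, -1.7]
grip_width: 0.0365
```

```bash
 cat > look.py <<'E'
from crop import *
import sys
n=sys.argv[1]
r=shot('side'); o=monitor.get_obs(); print(round(o['grip_width'],4),o['time_s'],o['force'].round(1),o['wrist_torque'].round(2),o['tool_pos'].round(4),o['tool_rot'].round(1))
cv2.imwrite(f'pics/{n}.png',big(r,306,236,17,24))
E
python3 look.py g4
```

```text
0.0363 9.5 [-0.4  0.9 -0.5] [-0.08  0.11 -0.08] [0.5293 0.0436 0.1399] [-1.80e+02  1.00e-01  4.09e+01]
```

View pics/g4.png

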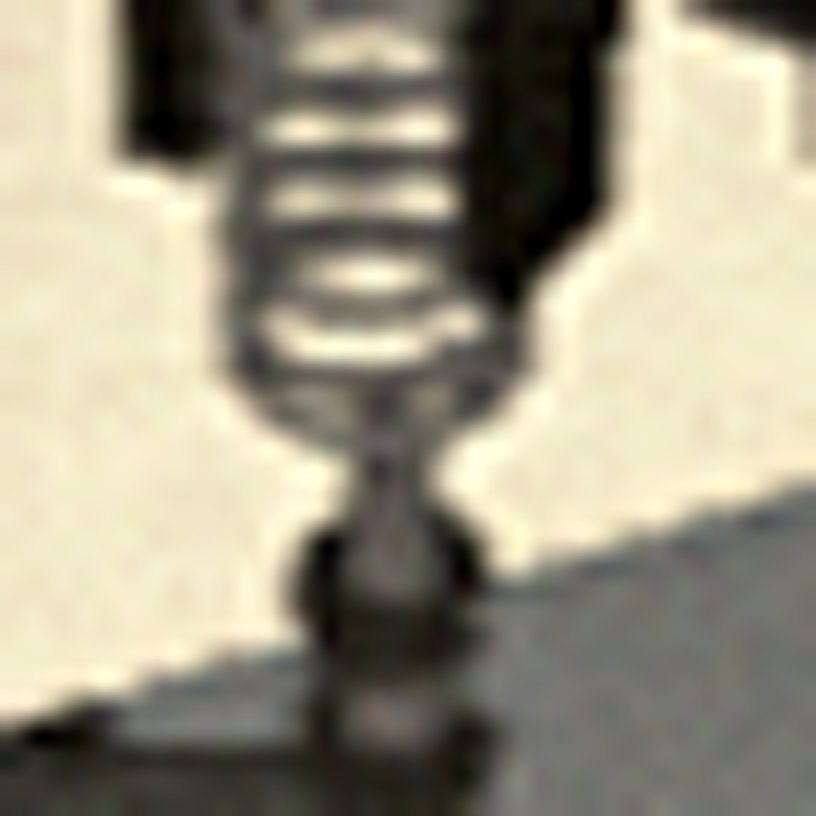

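Request:
servo_tool:
  targets:
    - [30, 0, 0, 0.008, 0]
    - [30, 0, 0, 0.016, 0]
    - [30, 0, 0, 0.024, 0]
    - [30, 0, 0, 0.03, 0]
    - [30, 0, 0, 0.03, 0]

```text
time_s: 10.12
tool_pos: [0.5294, 0.0435, 0.11]
tool_rot: [-180.0, 0.1, 40.9]
force: [1.0, -0.3, -0.3]
grip_width: 0.0367
```

```bash
python3 look.py g5
```

```text
0.0366 10.175 [-0.1 -0.3 -0.9] [-0.09  0.07 -0.04] [0.5297 0.0434 0.1104] [-180.     0.    40.9]
```

View pics/g5.png

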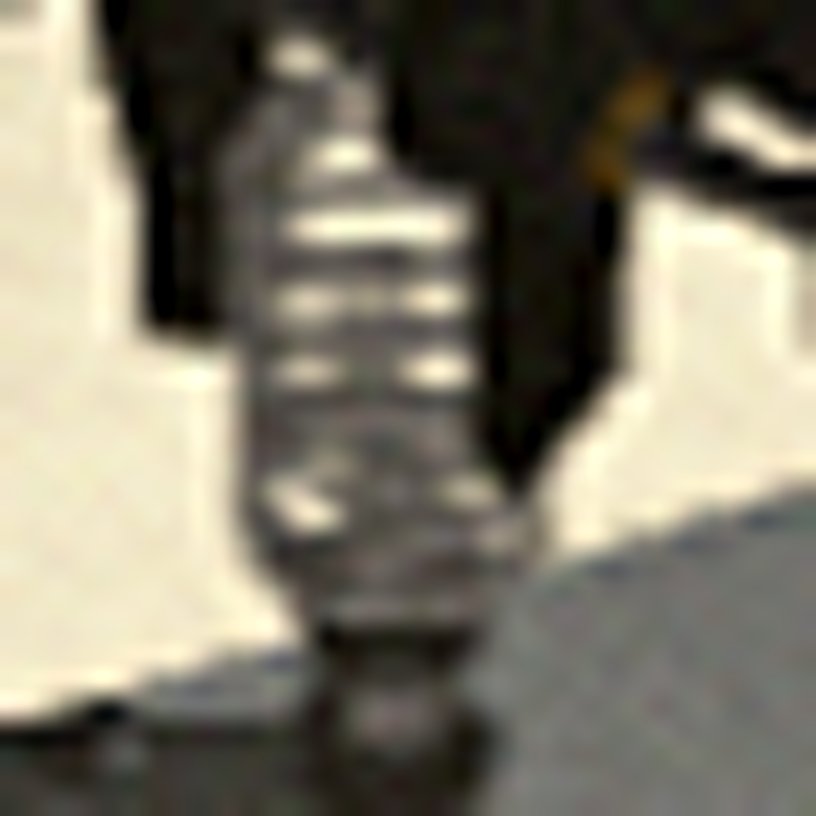

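Request:
servo_tool:
  targets:
    - [30, 0, 0, 0.002, 0]
    - [30, 0, 0, 0.004, 0]
    - [30, 0, 0, 0.005, 0]
    - [30, 0, 0, 0.006, 0]
    - [30, 0, 0, 0.006, 0]

```text
time_s: 10.8
tool_pos: [0.5297, 0.0435, 0.1045]
tool_rot: [-180.0, 0.0, 40.9]
force: [0.4, 0.1, -1.8]
grip_width: 0.0368
```

Request:
servo_tool:
  targets:
    - [30, 0, 0, 0.001, 0]
    - [30, 0, 0, 0.002, 0]
    - [30, 0, 0, 0.002, 0]

```text
time_s: 11.18
tool_pos: [0.5299, 0.0436, 0.1027]
tool_rot: [180.0, -0.0, 40.9]
force: [0.7, 0.3, 0.4]
grip_width: 0.0363
```

Request:
servo_tool:
  targets:
    - [30, 0, 0, 0.001, 0]
    - [30, 0, 0, 0.001, 0]
    - [30, 0, 0, 0.002, 0]
    - [30, 0, 0, 0.002, 0]

```text
time_s: 11.68
tool_pos: [0.5306, 0.0439, 0.1018]
tool_rot: [180.0, -0.1, 40.9]
force: [-2.1, 0.6, 8.3]
grip_width: 0.0363
```

Request:
servo_tool:
  targets:
    - [30, 0, 0, 0, -0.06]
    - [30, 0, 0, 0, -0.12]
    - [30, 0, 0, 0, -0.18]

```text
time_s: 12.05
tool_pos: [0.53, 0.0436, 0.1016]
tool_rot: [-180.0, -0.0, 51.3]
force: [-3.6, -0.8, 8.8]
grip_width: 0.0365
```

Request:
servo_tool:
  targets:
    - [30, 0, 0, 0, -0.06]
    - [30, 0, 0, 0, -0.12]
    - [30, 0, 0, 0, -0.18]

```text
time_s: 12.42
tool_pos: [0.5298, 0.0436, 0.1015]
tool_rot: [-180.0, -0.0, 61.6]
force: [-2.4, -0.0, 7.9]
grip_width: 0.0366
```

Request:
servo_tool:
  targets:
    - [30, 0, 0, 0, -0.06]
    - [30, 0, 0, 0, -0.12]

```text
time_s: 12.68
tool_pos: [0.5298, 0.0432, 0.1012]
tool_rot: [180.0, -0.0, 68.5]
force: [-2.8, -1.5, 5.5]
grip_width: 0.0365
```

Request:
servo_tool:
  targets:
    - [30, 0, 0, 0, -0.06]
    - [30, 0, 0, 0, -0.12]

```text
time_s: 12.92
tool_pos: [0.5296, 0.0434, 0.1002]
tool_rot: [-180.0, 0.0, 75.4]
force: [-0.3, -0.4, -1.3]
grip_width: 0.0364
```

Request:
servo_tool:
  targets:
    - [30, 0, 0, 0, -0.06]
    - [30, 0, 0, 0, -0.12]

```text
time_s: 13.18
tool_pos: [0.5294, 0.0434, 0.1]
tool_rot: [-180.0, 0.0, 82.3]
force: [-0.2, -1.0, -0.9]
grip_width: 0.0364
```

Request:
servo_tool:
  targets:
    - [30, 0, 0, 0, 0.06]
    - [30, 0, 0, 0.001, 0.06]
    - [30, 0, 0, 0.002, 0.06]
    - [30, 0, 0, 0.003, 0.06]
    - [30, 0, 0, 0.003, 0.06]

```text
time_s: 13.8
tool_pos: [0.5297, 0.0435, 0.0974]
tool_rot: [-180.0, 0.0, 78.7]
force: [0.8, -0.6, -1.2]
grip_width: 0.0365
```

Request:
servo_tool:
  targets:
    - [30, 0, 0, 0.002, 0]
    - [30, 0, 0, 0.004, 0]
    - [30, 0, 0, 0.006, 0]
    - [30, 0, 0, 0.007, 0]

```text
time_s: 14.3
tool_pos: [0.5297, 0.0435, 0.0904]
tool_rot: [-180.0, 0.0, 78.7]
force: [-0.1, 0.6, -1.3]
grip_width: 0.0365
```

Request:
servo_tool:
  targets:
    - [30, 0, 0, 0.002, 0]
    - [30, 0, 0, 0.005, 0]
    - [30, 0, 0, 0.008, 0]
    - [30, 0, 0, 0.01, 0]

```text
time_s: 14.8
tool_pos: [0.5297, 0.0436, 0.0803]
tool_rot: [-180.0, 0.0, 78.7]
force: [-0.8, -0.3, -2.0]
grip_width: 0.0362
```

Request:
servo_tool:
  targets:
    - [30, 0, 0, 0.002, 0]
    - [30, 0, 0, 0.003, 0]
    - [30, 0, 0, 0.004, 0]
    - [30, 0, 0, 0.005, 0]
    - [30, 0, 0, 0.005, 0]

```text
time_s: 15.42
tool_pos: [0.53, 0.0437, 0.0762]
tool_rot: [180.0, -0.0, 78.7]
force: [-1.8, 0.2, 4.5]
grip_width: 0.0364
```

Request:
servo_tool:
  targets:
    - [30, 0, 0, 0.001, -0.06]
    - [30, 0, 0, 0.001, -0.12]
    - [30, 0, 0, 0.001, -0.18]

```text
time_s: 15.8
tool_pos: [0.53, 0.0431, 0.0758]
tool_rot: [180.0, -0.0, 89.1]
force: [-3.5, -1.4, 8.7]
grip_width: 0.0365
```

Request:
servo_tool:
  targets:
    - [30, 0, 0, 0, -0.06]
    - [30, 0, 0, 0, -0.12]

```text
time_s: 16.05
tool_pos: [0.5306, 0.0429, 0.0758]
tool_rot: [179.9, 0.0, 96.0]
force: [-1.0, -1.0, 6.0]
grip_width: 0.0368
```

Request:
servo_tool:
  targets:
    - [30, 0, 0, 0, -0.06]
    - [30, 0, 0, 0, -0.12]

```text
time_s: 16.3
tool_pos: [0.5309, 0.043, 0.0756]
tool_rot: [179.9, 0.0, 102.9]
force: [-0.7, -1.2, 4.2]
grip_width: 0.0366
```

Request:
servo_tool:
  targets:
    - [30, 0, 0, 0, -0.06]
    - [30, 0, 0, 0, -0.12]

```text
time_s: 16.55
tool_pos: [0.5304, 0.0433, 0.0749]
tool_rot: [179.9, 0.0, 109.7]
force: [0.4, 0.2, -0.4]
grip_width: 0.0368
```

Request:
servo_tool:
  targets:
    - [30, 0, 0, 0.001, -0.03]
    - [30, 0, 0, 0.002, -0.03]
    - [30, 0, 0, 0.003, -0.03]
    - [30, 0, 0, 0.003, -0.03]

```text
time_s: 17.05
tool_pos: [0.5297, 0.0436, 0.0714]
tool_rot: [-180.0, -0.0, 111.4]
force: [0.4, -0.1, -1.1]
grip_width: 0.0365
```

Request:
servo_tool:
  targets:
    - [30, 0, 0, 0.003, 0]
    - [30, 0, 0, 0.006, 0]
    - [30, 0, 0, 0.009, 0]
    - [30, 0, 0, 0.01, 0]

```text
time_s: 17.55
tool_pos: [0.5296, 0.0435, 0.0612]
tool_rot: [-180.0, -0.0, 111.4]
force: [0.4, 0.0, -0.4]
grip_width: 0.0365
```

Request:
servo_tool:
  targets:
    - [30, 0, 0, 0.003, 0]
    - [30, 0, 0, 0.006, 0]
    - [30, 0, 0, 0.009, 0]
    - [30, 0, 0, 0.01, 0]

```text
time_s: 18.05
tool_pos: [0.5296, 0.0435, 0.0513]
tool_rot: [-180.0, -0.0, 111.4]
force: [0.7, 0.6, -0.9]
grip_width: 0.0364
```

Request:
servo_tool:
  targets:
    - [30, 0, 0, 0.001, 0]
    - [30, 0, 0, 0.002, 0]
    - [30, 0, 0, 0.003, 0]
    - [30, 0, 0, 0.003, 0]

```text
time_s: 18.55
tool_pos: [0.5302, 0.0431, 0.0493]
tool_rot: [180.0, 0.0, 111.4]
force: [-0.5, -1.4, 5.3]
grip_width: 0.0361
```

Request:
servo_tool:
  targets:
    - [30, 0, 0, -0.001, 0]
    - [50, 0, 0, -0.001, 0]
    - [58, 0, 0, -0.001, 0]
    - [58, 0, 0, -0.001, 0]

```text
time_s: 19.05
tool_pos: [0.5297, 0.0437, 0.0494]
tool_rot: [-180.0, -0.0, 111.4]
force: [-0.6, 0.7, -0.1]
grip_width: 0.0492
```

Request:
servo_tool:
  targets:
    - [58, 0, 0, -0.01, 0]
    - [58, 0, 0, -0.03, 0]
    - [58, 0, 0, -0.07, 0]
    - [58, 0, 0, -0.11, 0]
    - [80, 0, 0, -0.15, 0]

```text
time_s: 19.68
tool_pos: [0.5298, 0.0434, 0.2017]
tool_rot: [179.9, -0.0, 111.4]
force: [0.4, 0.4, 0.6]
grip_width: 0.0551
```

```bash
python3 look.py g6; python3 g.py .5296 .0435 .2 111.4 .436 .240 .15 130
```

```text
0.0582 19.725 [2.  0.8 4.1] [-0.06 -0.17 -0.04] [0.5329 0.0437 0.2073] [179.4   0.  111.3]
shift 0.2171 -0.0154 0.05 turn -0.325
```

View pics/g6.png

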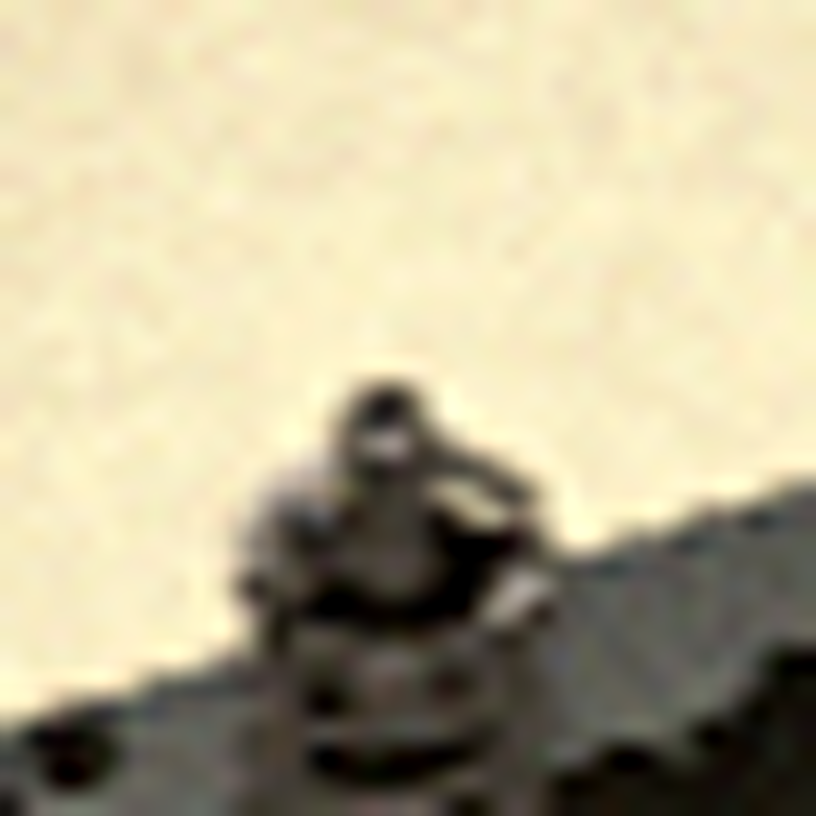

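Request:
servo_tool:
  targets:
    - [100, 0.05, -0.0035, 0, -0.04]
    - [100, 0.1, -0.007, 0.02, -0.08]
    - [100, 0.15, -0.0105, 0.05, -0.12]
    - [100, 0.19, -0.013, 0.08, -0.15]
    - [100, 0.217, -0.015, 0.1, -0.15]

```text
time_s: 20.35
tool_pos: [0.4352, 0.2419, 0.0988]
tool_rot: [-180.0, -0.0, 120.1]
force: [1.0, -1.2, 1.8]
grip_width: 0.0865
```

Request:
servo_tool:
  targets:
    - [100, 0, 0, 0, 0]
    - [100, 0, 0, 0, 0]

```text
time_s: 20.6
tool_pos: [0.4378, 0.2394, 0.1005]
tool_rot: [179.9, 0.0, 119.9]
force: [0.6, -0.4, 0.3]
grip_width: 0.0868
```

Request:
servo_tool:
  targets:
    - [100, 0, 0, 0.04, 0]
    - [100, 0, 0, 0.07, 0]
    - [100, 0, 0, 0.09, 0]
    - [100, 0, 0, 0.096, 0]
    - [100, 0, 0, 0.096, 0]

```text
time_s: 21.22
tool_pos: [0.4378, 0.2397, 0.0044]
tool_rot: [179.9, 0.0, 119.9]
force: [-0.1, 0.4, 0.5]
grip_width: 0.0871
```

Request:
servo_tool:
  targets:
    - [60, 0, 0, 0, 0]
    - [30, 0, 0, 0, 0]
    - [30, 0, 0, 0, 0]
    - [30, 0, 0, 0, 0]
    - [30, 0, 0, 0, 0]
  grip_force: 15

```text
time_s: 21.85
tool_pos: [0.4367, 0.2402, 0.0036]
tool_rot: [180.0, -0.0, 120.0]
force: [1.0, -0.3, -0.2]
grip_width: 0.045
```

Request:
servo_tool:
  targets:
    - [30, 0, 0, 0, 0]
    - [30, 0, 0, 0, 0]
    - [30, 0, 0, 0, 0]

```text
time_s: 22.22
tool_pos: [0.4368, 0.2403, 0.0036]
tool_rot: [180.0, -0.0, 120.0]
force: [0.3, 1.3, -0.3]
grip_width: 0.0393
```

Request:
servo_tool:
  targets:
    - [30, 0, 0, -0.03, 0]
    - [30, 0, 0, -0.08, 0]
    - [30, 0, 0, -0.12, 0]
    - [30, 0, 0, -0.135, 0]
    - [30, 0, 0, -0.135, 0]

```text
time_s: 22.85
tool_pos: [0.4368, 0.2403, 0.1386]
tool_rot: [180.0, -0.0, 120.0]
force: [0.6, -0.4, -0.9]
grip_width: 0.0396
```

```bash
python3 g.py .4368 .2403 .139 120 .5297 .0435 .139 120
```

```text
shift -0.2169 -0.0179 0.0 turn -0.0
```

Request:
servo_tool:
  targets:
    - [30, -0.04, -0.003, 0, 0]
    - [30, -0.09, -0.007, 0, 0]
    - [30, -0.14, -0.0115, 0, 0]
    - [30, -0.19, -0.0157, 0, 0]
    - [30, -0.217, -0.018, 0, 0]

```text
time_s: 23.48
tool_pos: [0.5288, 0.0396, 0.1361]
tool_rot: [-179.8, 0.0, 119.8]
force: [0.2, 1.2, -0.1]
grip_width: 0.0394
```

Request:
servo_tool:
  targets:
    - [30, 0, 0, 0, 0]
    - [30, 0, 0, 0.01, 0]
    - [30, 0, 0, 0.02, 0]
    - [30, 0, 0, 0.02, 0]

```text
time_s: 23.98
tool_pos: [0.5281, 0.0441, 0.1169]
tool_rot: [-179.8, -0.1, 120.1]
force: [0.6, -1.2, -1.3]
grip_width: 0.0394
```

```bash
python3 look.py g7
```

```text
0.0397 24.025 [-0.2 -0.4 -1.2] [-0.08 -0.01 -0.01] [0.5288 0.0439 0.1177] [-179.9   -0.   120. ]
```

View pics/g7.png

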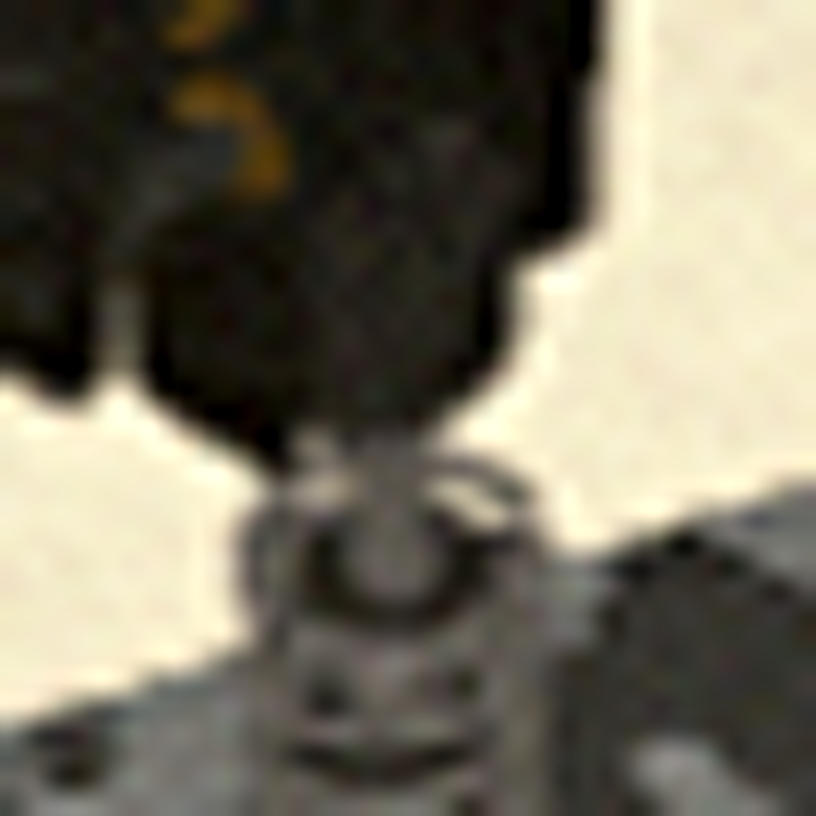

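Request:
servo_tool:
  targets:
    - [30, 0, 0, 0.004, 0]
    - [30, 0, 0, 0.008, 0]
    - [30, 0, 0, 0.011, 0]
    - [30, 0, 0, 0.013, 0]

```text
time_s: 24.52
tool_pos: [0.5295, 0.0431, 0.1054]
tool_rot: [180.0, -0.0, 120.0]
force: [-0.3, 0.6, -1.4]
grip_width: 0.0398
```

Request:
servo_tool:
  targets:
    - [30, 0, 0, 0.001, 0]
    - [30, 0, 0, 0.002, 0]
    - [30, 0, 0, 0.003, 0]
    - [30, 0, 0, 0.003, 0]

```text
time_s: 25.02
tool_pos: [0.5295, 0.0431, 0.1025]
tool_rot: [180.0, -0.0, 120.0]
force: [-0.4, 0.7, -1.4]
grip_width: 0.0394
```

Request:
servo_tool:
  targets:
    - [30, 0, 0, 0.001, 0]
    - [30, 0, 0, 0.002, 0]
    - [30, 0, 0, 0.003, 0]
    - [30, 0, 0, 0.003, 0]

```text
time_s: 25.52
tool_pos: [0.5295, 0.0431, 0.0995]
tool_rot: [-180.0, 0.0, 120.0]
force: [-1.0, 0.6, -1.8]
grip_width: 0.0398
```

Request:
servo_tool:
  targets:
    - [30, 0, 0, 0.001, 0]
    - [30, 0, 0, 0.002, 0]
    - [30, 0, 0, 0.003, 0]
    - [30, 0, 0, 0.003, 0]

```text
time_s: 26.02
tool_pos: [0.5295, 0.0431, 0.0965]
tool_rot: [-180.0, -0.0, 120.0]
force: [1.0, 0.1, -1.5]
grip_width: 0.0394
```

Request:
servo_tool:
  targets:
    - [30, 0, 0, 0.003, 0]
    - [30, 0, 0, 0.006, 0]
    - [30, 0, 0, 0.009, 0]
    - [30, 0, 0, 0.01, 0]
    - [30, 0, 0, 0.01, 0]

```text
time_s: 26.65
tool_pos: [0.5295, 0.0431, 0.0865]
tool_rot: [-180.0, -0.0, 120.0]
force: [1.0, 0.2, -1.4]
grip_width: 0.0396
```

Request:
servo_tool:
  targets:
    - [30, 0, 0, 0.001, 0]
    - [30, 0, 0, 0.002, 0]
    - [30, 0, 0, 0.003, 0]
    - [30, 0, 0, 0.003, 0]

```text
time_s: 27.15
tool_pos: [0.5296, 0.0432, 0.0836]
tool_rot: [180.0, -0.0, 120.0]
force: [-0.0, 1.0, -0.5]
grip_width: 0.0397
```

Request:
servo_tool:
  targets:
    - [30, 0, 0, 0.0005, 0]
    - [30, 0, 0, 0.001, 0]
    - [30, 0, 0, 0.001, 0]

```text
time_s: 27.52
tool_pos: [0.5298, 0.0432, 0.0835]
tool_rot: [180.0, -0.0, 120.0]
force: [-2.9, 0.1, 6.4]
grip_width: 0.0395
```

Seated. Unload, release, retreat.

Request:
servo_tool:
  targets:
    - [30, 0, 0, -0.001, 0]
    - [50, 0, 0, -0.001, 0]
    - [62, 0, 0, -0.001, 0]
    - [62, 0, 0, -0.001, 0]
    - [62, 0, 0, -0.001, 0]

```text
time_s: 28.15
tool_pos: [0.5295, 0.0432, 0.0835]
tool_rot: [180.0, -0.0, 120.0]
force: [0.1, -0.1, 1.0]
grip_width: 0.0529
```

Request:
servo_tool:
  targets:
    - [62, 0, 0, -0.01, 0]
    - [62, 0, 0, -0.03, 0]
    - [62, 0, 0, -0.07, 0]
    - [62, 0, 0, -0.11, 0]
    - [62, 0, 0, -0.15, 0]

```text
time_s: 28.78
tool_pos: [0.5295, 0.043, 0.2357]
tool_rot: [179.9, 0.0, 119.9]
force: [0.9, 0.1, 0.5]
grip_width: 0.0538
```

Request:
servo_tool:
  targets:
    - [62, 0.06, 0, 0, 0]
    - [62, 0.12, 0, 0, 0]
    - [62, 0.16, 0, 0, 0]
    - [62, 0.16, 0, 0, 0]
    - [62, 0.16, 0, 0, 0]

```text
time_s: 29.4
tool_pos: [0.4502, 0.181, 0.2342]
tool_rot: [179.9, 0.0, 119.9]
force: [-0.1, -0.0, 0.6]
grip_width: 0.0538
```

```bash
cat > fin.py <<'E'
from crop import *
r=shot('side','f_s'); t=shot('top','f_t'); o=monitor.get_obs(); print(o['grip_width'],o['time_s'],o['tool_pos'],o['force'])
c=np.array([.5296,.0434])
A=big(r,306,240,16,24,ring(r,c,.02,.102,(0,255,255))+ring(r,c,.019,.02,(0,255,0)))
B=big(t,316,238,16,24,ring(t,c,.02,.102,(0,255,255)))
cv2.imwrite('pics/fin.png',cv2.resize(cv2.hconcat([B,A]),(800,400)))
for n,q in(('top',t),('side',r)):
    a=pinpoint(n,'cap')[:3]; print(n,[(np.round(x['at'],1).tolist(),round(x['confidence'],2),onz(q,x['at'],.08).round(3).tolist()) for x in a])
    u=proj(q,np.array([*c,.102])); print(u, [pix(q,u+np.array(d)).round(4).tolist() for d in((-4,0),(4,0),(0,-3),(0,3))])
E
python3 fin.py
```

```text
0.05372421676665025 29.5 [0.45042996 0.18034562 0.23390499] [ 0.28534508 -0.11374298  0.55965875]
top [([316.4, 239.0], 0.55, [0.528, 0.044, 0.08]), ([488.1, 240.0], 0.23, [0.53, -0.384, 0.08])]
[316.74013617 237.0717496 ] [[0.5299, 0.0532, 0.0997], [0.5297, 0.0336, 0.1019], [0.5372, 0.0435, 0.1014], [0.5229, 0.0433, 0.0971]]
side []
[304.64521513 235.06036791] [[0.5192, 0.0485, 0.1005], [0.5417, 0.0436, 0.098], [0.5333, 0.055, 0.1021], [0.5261, 0.0326, 0.1012]]
```

View pics/fin.png

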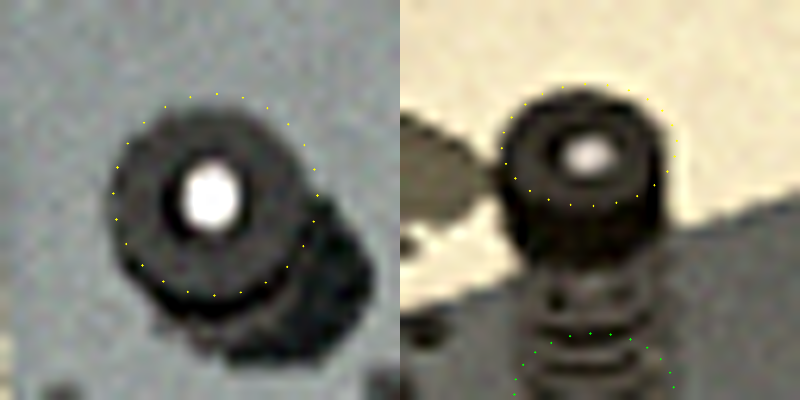

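```bash
python3 -c "
from cell import ticket
print(ticket.sign_off())"
```

```text
the job is handed in; nothing more can be done
None
```

The spring is threaded over the bare rod onto the press bed and the cap ring lies on it. I handed the job in at about 29.5 s of the 72 s allowed; the sign-off gives no verdict.

- **Spring:** I pressed lightly, turned one way, and let the hook drop in. It passed the upper collar's slot at about tool yaw 70–75° and the lower one at about 106°. Measured contact stayed below about 10 N, and the spring came to rest at the height expected for the bed.
- **Cap:** It slid over the rod end without catching and met the spring at the expected height with about 8 N. I then released it and moved the gripper clear.

**Last checks:**
- The pictures show the cap flat and centred on the rod tip, in both views. Depth readings put its top at 97–102 mm, against a nominal 102 mm.
- After the spring was released, a side picture showed it upright and centred on the rod.
- **Disagreement:** the trained network found the cap in the top view but not in the side view, so I judged the side view by eye.
- I did not re-measure the bystanders. The gripper kept clear of them throughout.

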